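Load the carrier plate with the lifter and send the slide home

TASK

Slide the blade of the flat lifter under the carrier plate, carry the plate level on it and set it down (do not drop it) on the slide's carriage, centred and with its edges square to the carriage, then draw the lifter out. Only after that push the carriage with the plate on it fully home to the far end of its rails (the end nearest the press), and leave the lifter lying flat on the bench. The plate is greased: never touch it with the gripper, only with the lifter, and leave the other things on the bench where they are.

Things in the scene. Friction and masses are not known exactly. Their poses are not given: they have to be found in the camera images.
- lifter: Flat lifter (cranked spatula), 200 mm long, 180 g. Origin below the grip, level with the blade's lower face (on the bench at first); x to the blade's tip, z up. Steel blade x 30 to 140 mm, 64 wide, 3 thick; riser at x 23 to 36 (nothing passes behind it) up to a wooden bar handle: x -60 to 26, 22 wide, z 42 to 68 mm. A prop at x -52 reaches down to z = 0: it lies with the blade flat.
- plate: Carrier plate: bare aluminium, 130 (x) by 110 (y) mm, 220 g, z 10 to 14 mm, three dark grooves on top and two low ribs (to z 20 mm) near its short edges. Stands on four round feet 10 mm high, radius 7, at x +-53, y +-43 mm: the gap below is 10 mm high and, between the feet, 92 mm wide entered along y, 72 mm along x. Origin at its centre, level with the feet's lower ends.
- carriage (a joint): How far the slide's carriage has run along its rails (m): starts between 0 and 0.03, fully home against its end stop at 0.10. It grows as the carriage moves along -y of point carriage_top (to the robot's right, towards the big press). Rubs with about 3 N and stays where it is left.
- carriage_top (a point): Centre of the top of the slide's carriage: flat dark steel table, 140 (x) by 120 (y) mm, 50 mm above the bench, on an aluminium rail bed fixed to the bench, 290 mm long (y), 96 wide, up to 32 high; when the joint is 0 the bed's middle is 50 mm to -y. x across the rails, y along them (it runs home to -y), z up. Moves with the carriage.
- push_tab (a point): Middle of the upper edge of the push tab: upright dark steel plate fixed to the carriage on the robot's side of its table, 95 mm from the table's centre along -x; 30 mm wide (x), 10 thick (y), its top 97 mm and its foot 47 mm above the bench. Axes as carriage_top.
- oil_bottle: Bystander: upright clear bottle, 52 mm across, 125 mm high; origin under its centre.
- grease_jar: Bystander: upright white jar, 66 mm across, 60 mm high; origin under its centre.
- wrench: Bystander: steel wrench, 170 mm long, lying flat along its x; origin under its middle.
- die_block: Bystander: dark steel die block 70 (x) by 50 (y) mm, 67 mm high; origin under its centre.
Not all that is in view belongs to the job. What is shaped like the lifter but red or turquoise is not meant.

How it is judged (in metres and radians):
On the way, in this order (a step that is already met when the one before it is completed fails the run):
1. the plate is carried on the lifter, more than 20 mm above the bench (height (world z) of plate above 0.02 m and contact force between lifter and plate above 0.5 N), for 0.2 s.
2. the plate stands centred and square on the carriage, the lifter no longer touching it, the carriage not yet pushed home (joint below 0.06 m) (horizontal distance between plate and carriage_top below 0.015 m and angle between the x axis of plate and the x axis of carriage_top, either way round below 0.15 rad and z of plate in the frame of carriage_top between -0.003 and 0.003 m and angle between plate's own z axis and vertical below 0.04 rad and contact force between lifter and plate below 0.05 N and value of joint carriage below 0.06 m), for 0.2 s.
At the end, for the whole second after the job is handed in: Carriage home (joint above 0.095 m); plate at rest on it on all feet (height within 3 mm, tilt under 0.04 rad), centre within 15 mm of the table's, long edge within 0.15 rad of it; lifter at rest flat on the bench (origin under 6 mm, tilt under 0.08 rad), clear of the plate (horizontal distance between plate and carriage_top below 0.015 m and angle between the x axis of plate and the x axis of carriage_top, either way round below 0.15 rad and z of plate in the frame of carriage_top between -0.003 and 0.003 m and angle between plate's own z axis and vertical below 0.04 rad and contact force between lifter and plate below 0.05 N and value of joint carriage above 0.095 m and linear speed of each of plate, lifter below 0.01 m/s and height (world z) of lifter below 0.006 m and angle between lifter's own z axis and vertical below 0.08 rad); the robot touches nothing.
It fails at once if the gripper or arm touches the plate (contact force between any of the fingers, the arm and plate above 0.5 N).
It fails at once if the plate is tipped more than 0.3 rad (angle between plate's own z axis and vertical above 0.3 rad).
It fails at once if the plate is dropped or flung (faster than 0.7 m/s) (linear speed of plate above 0.7 m/s).
It fails at once if a bystander is moved more than 30 mm (distance of any of oil_bottle, grease_jar, wrench, die_block from where it was at the start of the episode above 0.03 m).
It also fails if it takes over 58 s, if anything falls off the work surface, if the arm or the gripper's body presses on something with over 40 N, if the wrist force passes 120 N, or if a joint passes its speed limit or range.

ROBOT

A 6-joint arm with a two-finger parallel gripper is mounted at the origin on the work surface. World frame = base frame: x ahead of the robot, y to its left, z up, the work surface at z = 0. Lengths are in m, angles in degrees, forces in N, time in s.
With the tool pointing down it reaches from about 0.4 to 0.825 m from the base axis. Payload 7 kg.
Tool frame: the origin (TCP) lies between the finger pads; the fingertips stand 11 mm ahead of it and the grasp point (between the pads) lies 8 mm behind it; z points along the fingers, y is the direction in which the jaws open and shut (so a half turn about z gives the same grasp; the last joint's range is limited). The gripper opens to 88 mm and grips with 3 to 60 N. Pads are 19 mm wide; open, the fingers measure 130 mm over their backs; the gripper's body (78 mm by 193 mm) begins 47 mm behind the grasp point.
Start: joints at [-47.435, 20.546, 0.682, 0, -70.136, -16.507], TCP at [0.296, -0.606, 0.238] pointing down, gripper open.
Joint ranges: [-176.03, 176.03], [-82.01, 121.73], [-58.28, 71.71], [-173.87, 95.51], [-174.79, -0.11], [-173.66, 173.66]. Speed limits (degrees/s): [136.94, 136.94, 172.46, 180, 180, 180].

INTERFACE

Orientations are given as [roll, pitch, yaw] about the fixed x, y, z axes, in that order (R = Rz(yaw) Ry(pitch) Rx(roll)).
In Python, from plant import r gives the robot as it stands.
- The arm moves only by the shell command python3 -m inch 'ROWS' [OPENING] [FORCE]. ROWS is JSON, a list of rows, each an object of numbers: "x", "y", "z": the shift along the tool's x, y, z as a fraction of full scale; "yaw": the turn about the tool's z as a fraction of full scale. In form: [{"x": .., "y": .., "z": .., "yaw": ..}, ...]. A call has 1 to 5 rows; each row shifts and turns the pose as measured when the row begins, along the tool's axes as they then stand; what a row does not reach is not made up. Full scale, the value 1, is 0.025 m for a shift and 4 degrees for a turn. A row lasts 1/12 s, in which the tool goes at most 41.7 mm and 7.16 degrees, less where a joint would pass 70% of its speed; a pose out of reach is approached as far as the arm can. A call with a number of a shift or a turn outside -1 to 1 is refused whole. A call with a gripper value outside its range is refused whole. OPENING is the opening, from -1 (shut) to 1 (fully open), set as the call begins (- or left out, the last holds). The fingers move at their own pace and stop on an object; FORCE is the grip in N (left out, the last holds). Time passes only in rows, so rows that do not move let the fingers close. It gives the time, the measured TCP pose, the force and the opening at its end, in the units of the state.
- r.get_state(): the state, without advancing time (a new reading comes with each control period).
- r.capture(name): name is "side" or "top"; returns (picture, depth): 384x512x3 uint8, red, green, blue; 384x512 float32, m along the optical axis (not along the pixel's ray), 0 where there is no reading.
- r.camera_info(name): a dict with "mtx" (3x3 intrinsics, pixels), "pose" (4x4, takes a point from camera to world coordinates). Camera axes: x right, y down, z forward; pixel columns grow to the right and rows downward; lengths in m; the calibration is good to about 2 mm. A picture is of the moment at which its call begins. camera_info takes no time and is no camera call.
- r.close_job(): hands the job in, once; it reports no verdict.
The state is a dict: "time_s": time; "joints": joint angles; "qd": joint speeds; "joint_torque": joint torques, N m; "tcp_pos": TCP position; "eef_rot": TCP orientation; "contact_force": force on the tool from outside, world axes, zero at the start; "moment": the same for the moment, N m; "gripper_width": finger opening in m.
Only numpy, scipy, OpenCV 4.12 (cv2) and the standard library are available. Lean on these libraries where they do the work, as an engineer would, in place of code of your own. Each camera call takes 0.05 s, during which the arm holds its last target. There are 200 camera calls.

## Working session

There is one attempt and no reset: what is moved stays moved. The work goes in short steps, Python scripts to look and compute and a shell command to move; the robot and the scene stay as the last step left them, time stands still between calls to the robot, and variables do not carry over. Pictures are saved under pics/ and viewed, about 8 in all and at most 12, crops included, and the job is handed in when it is done.

```bash
mkdir -p pics; ls
cat > h.py <<'E'
import numpy as np, cv2
from plant import r
def snap(n,f):
    p,d=r.capture(n); cv2.imwrite(f'pics/{f}.png',p[:,:,::-1]); np.save(f'pics/{f}.npy',d); return p,d
def w(n,d,u,v):
    i=r.camera_info(n); K=np.array(i['mtx']); T=np.array(i['pose']); z=d[int(v),int(u)]
    c=np.linalg.inv(K)@[u,v,1]*z; return (T[:3,:3]@c+T[:3,3]).round(4)
def pix(n,P):
    i=r.camera_info(n); K=np.array(i['mtx']); T=np.array(i['pose']); c=T[:3,:3].T@(np.array(P)-T[:3,3]); q=K@c; return (q[:2]/q[2]).round(1)
def onz(n,u,v,z):
    i=r.camera_info(n); K=np.array(i['mtx']); T=np.array(i['pose']); d=T[:3,:3]@np.linalg.inv(K)@[u,v,1]; return (T[:3,3]+d*(z-T[2,3])/d[2]).round(4)
E
python3 - <<'E'
from h import *
a,_=snap('top','top0'); b,_=snap('side','side0')
cv2.imwrite('pics/top0b.png',cv2.resize(a[:,:,::-1],(800,600),interpolation=cv2.INTER_CUBIC))
cv2.imwrite('pics/side0b.png',cv2.resize(b[:,:,::-1],(800,600),interpolation=cv2.INTER_CUBIC))
print(r.get_state())
for n in('top','side'):print(n,r.camera_info(n))
E
```

```text
pics
{'time_s': 0.1, 'joints': array([-4.74365342e+01,  2.05885505e+01,  6.40125943e-01, -1.63169192e-02,
       -7.01365106e+01, -1.65069639e+01]), 'qd': array([ 0.00788571, -0.07328308,  0.15811315,  0.02482604,  0.01017077,
        0.06425702]), 'joint_torque': array([-1.60262207e-03, -5.84164059e+01,  2.93752509e+01,  7.01556399e+00,
        1.01589775e-02, -3.98751990e-05]), 'tcp_pos': array([ 0.29629019, -0.60603777,  0.23671545]), 'eef_rot': array([ 1.79914207e+02, -9.42724075e-03, -1.53949047e+02]), 'contact_force': array([-0.02307293,  0.20639514, -0.89171193]), 'moment': array([ 0.03311338, -0.00345141, -0.00970955]), 'gripper_width': 0.08736975071338315}
top {'mtx': array([[441.52045377,   0.        , 255.08029474],
       [  0.        , 441.52045377, 190.92573523],
       [  0.        ,   0.        ,   1.        ]]), 'pose': array([[-0.02907801, -0.99000837,  0.13797788,  0.32509781],
       [-0.99944057,  0.02651394, -0.02038535,  0.19569518],
       [ 0.01652333, -0.13849345, -0.9902255 ,  1.59805425],
       [ 0.        ,  0.        ,  0.        ,  1.        ]])}
side {'mtx': array([[422.01982943,   0.        , 258.53784238],
       [  0.        , 422.01982943, 194.93373463],
       [  0.        ,   0.        ,   1.        ]]), 'pose': array([[-0.68099504, -0.46339188,  0.5670218 , -0.34349857],
       [-0.73204889,  0.41100598, -0.54330333,  1.00202324],
       [ 0.018713  , -0.78507455, -0.61911855,  1.04389674],
       [ 0.        ,  0.        ,  0.        ,  1.        ]])}
```

View pics/top0b.png

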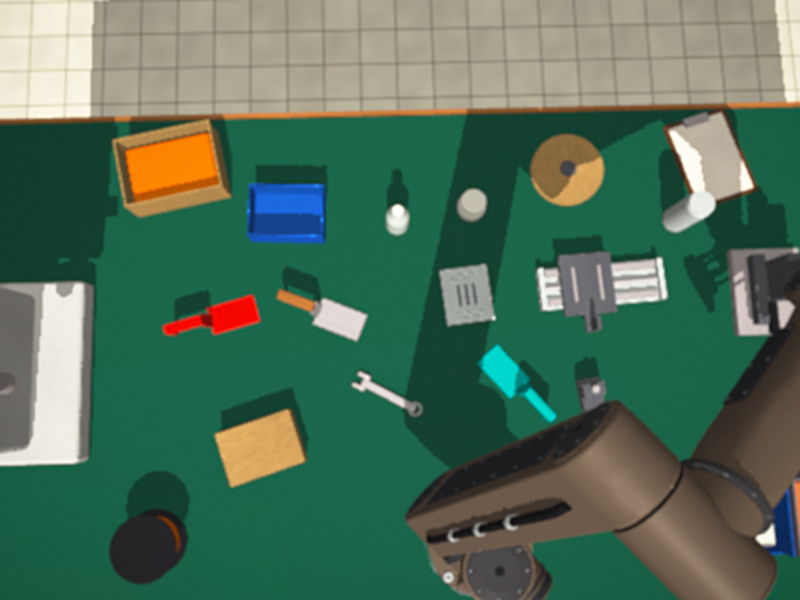

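View pics/side0b.png

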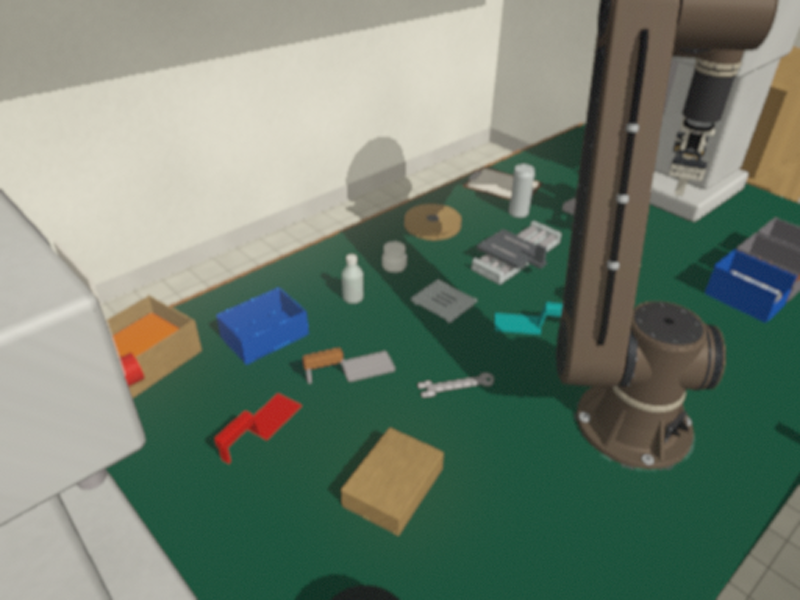

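The top view shows the lifter (brown handle at about 295,300, blade at about 340,320 of 800x600), the plate (467,294), the carriage (586,283) with its tab (593,318), the bottle (397,218) and the wrench (388,393). The blade already points roughly at the plate. Next I'll measure by colour segmentation and take one enlarged crop.

```bash
cat > seg.py <<'E'
from h import *
p=cv2.imread('pics/top0.png'); d=np.load('pics/top0.npy')
hsv=cv2.cvtColor(p,cv2.COLOR_BGR2HSV)
def comp(mask,box,z,name):
    m=np.zeros(mask.shape,np.uint8); x0,y0,x1,y1=box; m[y0:y1,x0:x1]=mask[y0:y1,x0:x1]
    n,l,s,c=cv2.connectedComponentsWithStats(m.astype(np.uint8)); k=1+np.argmax(s[1:,4])
    v,u=np.nonzero(l==k); P=np.array([onz('top',a,b,z)[:2] for a,b in zip(u,v)],np.float32)
    R=cv2.minAreaRect(P); zz=[w('top',d,a,b)[2] for a,b in zip(u,v)]
    print(name,'n',len(u),'mean',P.mean(0).round(4),'rect',np.round(R[0],4),np.round(R[1],4),round(R[2],1),'z',np.percentile(zz,[10,50,90]).round(3))
g=(hsv[:,:,1]<70)
comp(g&(hsv[:,:,2]>90),(195,185,240,220),.003,'blade')
comp((hsv[:,:,0]<20)&(hsv[:,:,1]>90),(170,180,210,205),.068,'handle')
comp(g&(hsv[:,:,2]>60),(275,165,322,212),.014,'plate')
comp(g&(hsv[:,:,2]<125),(350,155,400,220),.05,'carriage')
comp(g,(235,125,270,155),.06,'bottle')
comp(g,(285,115,315,145),.06,'jar')
comp(g,(220,230,275,270),.005,'wrench')
comp(g,(365,235,392,262),.067,'die')
c=p[140:275,165:435]; cv2.imwrite('pics/c0.png',cv2.resize(c,None,fx=2.95,fy=2.95,interpolation=cv2.INTER_CUBIC))
E
python3 seg.py
```

```text
blade n 640 mean [0.5047 0.3043] rect [0.5061 0.3074] [0.1278 0.0702] 67.3 z [-0.002  0.003  0.009]
handle n 170 mean [0.5415 0.3961] rect [0.5413 0.3957] [0.0866 0.0242] 67.9 z [0.003 0.067 0.072]Traceback (most recent call last):
  File "seg.py", line 13, in <module>
    comp(g&(hsv[:,:,2]>60),(275,165,322,212),.014,'plate')
    ~~~~^^^^^^^^^^^^^^^^^^^^^^^^^^^^^^^^^^^^^^^^^^^^^^^^^^
  File "seg.py", line 8, in comp
    R=cv2.minAreaRect(P); zz=[w('top',d,a,b)[2] for a,b in zip(u,v)]
                              ~^^^^^^^^^^^^^
  File "h.py", line 6, in w
    i=r.camera_info(n); K=np.array(i['mtx']); T=np.array(i['pose']); z=d[int(v),int(u)]
ValueError: time passes only in moves, steps and waits
```

```bash
python3 - <<'E'
s=open('h.py').read().replace("r.camera_info(n)","ci(n)").replace("def snap","from functools import lru_cache\n@lru_cache\ndef ci(n): return r.camera_info(n)\ndef snap",1)
open('h.py','w').write(s)
E
python3 seg.py
```

```text
blade n 640 mean [0.5047 0.3043] rect [0.5061 0.3074] [0.1278 0.0702] 67.3 z [-0.002  0.003  0.009]
handle n 170 mean [0.5415 0.3961] rect [0.5413 0.3957] [0.0866 0.0242] 67.9 z [0.003 0.067 0.072]
plate n 1185 mean [0.5516 0.0057] rect [0.5521 0.0052] [0.1376 0.1169] 6.1 z [0.006 0.014 0.02 ]
carriage n 1274 mean [ 0.557  -0.2648] rect [ 0.5447 -0.2563] [0.1819 0.1488] 4.0 z [0.044 0.05  0.056]
bottle n 252 mean [0.7233 0.163 ] rect [0.7234 0.1625] [0.0501 0.0734] 88.4 z [0.002 0.082 0.124]
jar n 351 mean [ 0.7536 -0.0097] rect [ 0.7542 -0.0092] [0.0686 0.0781] 87.7 z [0.002 0.056 0.064]
wrench n 374 mean [0.3278 0.1975] rect [0.3276 0.193 ] [0.1724 0.0429] 62.1 z [-0.002  0.005  0.011]
die n 347 mean [ 0.3152 -0.257 ] rect [ 0.3151 -0.2605] [0.073  0.0677] 8.5 z [0.025 0.039 0.752]
```

View pics/c0.png

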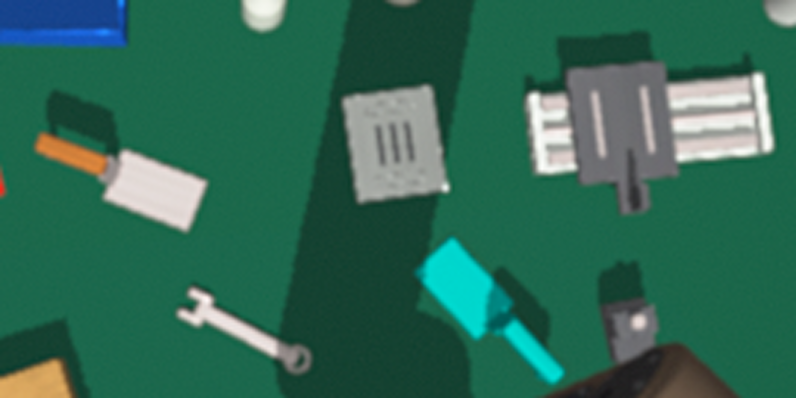

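The segments match the given sizes (plate 130x110, z 14 mm; blade, handle and table at z 50 mm). Lifter yaw is about -112°, and the plate's x axis is at about +6°. Next I'll write a planner that prints the remaining shift in tool units, and get the carriage pose from the crop corners.

```bash
cat > go.py <<'E'
import sys; from h import *
# usage: go.py x y z yaw -> remaining shift in units (25mm, 4deg), tool axes at current yaw
t=[float(a) for a in sys.argv[1:5]]; s=r.get_state(); p=np.array(s['tcp_pos']); e=s['eef_rot']; a=np.radians(e[2])
d=np.array(t[:3])-p; dy=(t[3]-e[2]+180)%360-180
print('t',round(s['time_s'],2),'tcp',p.round(4),'rot',np.round(e,1),'F',np.round(s['contact_force'],1),'M',np.round(s['moment'],2),'w',round(s['gripper_width'],4))
print('x %.2f y %.2f z %.2f yaw %.2f'%((np.cos(a)*d[0]+np.sin(a)*d[1])/.025,(np.sin(a)*d[0]-np.cos(a)*d[1])/.025,-d[2]/.025,-dy/4))
E
python3 - <<'E'
from h import *
c=[onz('top',u/2.95+165,v/2.95+140,.05)[:2] for u,v in((567,70),(664,63),(678,174),(583,186))]
print(c,'ctr',np.mean(c,0)); f=lambda a:np.degrees(np.arctan2(a[1],a[0]))
print('x axis',f(c[0]-c[3]),f(c[1]-c[2]),'-y axis',f(c[1]-c[0])+90,f(c[2]-c[3])+90, [np.linalg.norm(c[i]-c[i-1]) for i in range(4)])
print('tab',onz('top',634/2.95+165,207/2.95+140,.097), 'bed ends',[onz('top',u/2.95+165,v/2.95+140,.032) for u,v in((527,95),(540,173),(760,73),(773,152))])
E
python3 -m inch '[{"x":-0.63,"y":0.77},{"x":-0.63,"y":0.77},{"x":-0.63,"y":0.77},{"x":-0.63,"y":0.77},{"x":-0.63,"y":0.77}]' 1
python3 go.py .53 .38 .15 -112
```

```text
[array([ 0.6294, -0.2051]), array([ 0.635 , -0.3242]), array([ 0.4986, -0.3314]), array([ 0.4873, -0.2157])] ctr [ 0.562575 -0.2691  ]
x axis 4.2660978885014 3.021606309641333 -y axis 2.692025415651429 5.578179948016157 [np.float64(0.14249480692291908), np.float64(0.1192315813868121), np.float64(0.13658989713737985), np.float64(0.11625050537524553)]
tab [ 0.4562 -0.2612  0.097 ] bed ends [array([ 0.6031, -0.1587,  0.032 ]), array([ 0.5065, -0.169 ,  0.032 ]), array([ 0.6231, -0.4483,  0.032 ]), array([ 0.5245, -0.4562,  0.032 ])]
t 0.1 tcp [ 0.2963 -0.606   0.2367] rot [ 179.9   -0.  -153.9] F [-0.   0.2 -0.9] M [ 0.03 -0.   -0.01] w 0.0874
x -25.72 y 31.33 z 3.47 yaw -10.49validation failed for argument at $[0]...
```

```bash
python3 -m inch '[{"x":-0.63,"y":0.77,"z":0,"yaw":0},{"x":-0.63,"y":0.77,"z":0,"yaw":0},{"x":-0.63,"y":0.77,"z":0,"yaw":0},{"x":-0.63,"y":0.77,"z":0,"yaw":0},{"x":-0.63,"y":0.77,"z":0,"yaw":0}]' 1
python3 go.py .53 .38 .15 -112
```

```text
time_s: 0.52
tcp_pos: [0.3232, -0.4835, 0.2319]
eef_rot: [179.5, -0.2, -154.3]
contact_force: [1.5, -0.0, 0.2]
gripper_width: 0.0874
t 0.52 tcp [ 0.3232 -0.4835  0.2319] rot [ 179.5   -0.2 -154.3] F [ 1.5 -0.   0.2] M [ 0.08 -0.11  0.01] w 0.0874
x -22.44 y 27.53 z 3.27 yaw -10.57
```

```bash
python3 -m inch '[{"x":-0.64,"y":0.76,"z":0,"yaw":0},{"x":-0.64,"y":0.76,"z":0,"yaw":0},{"x":-0.64,"y":0.76,"z":0,"yaw":0},{"x":-0.64,"y":0.76,"z":0,"yaw":0},{"x":-0.64,"y":0.76,"z":0,"yaw":0}]' >/dev/null
python3 -m inch '[{"x":-0.64,"y":0.76,"z":0,"yaw":0},{"x":-0.64,"y":0.76,"z":0,"yaw":0},{"x":-0.64,"y":0.76,"z":0,"yaw":0},{"x":-0.64,"y":0.76,"z":0,"yaw":0},{"x":-0.64,"y":0.76,"z":0,"yaw":0}]' >/dev/null
python3 -m inch '[{"x":-0.64,"y":0.76,"z":0,"yaw":0},{"x":-0.64,"y":0.76,"z":0,"yaw":0},{"x":-0.64,"y":0.76,"z":0,"yaw":0},{"x":-0.64,"y":0.76,"z":0,"yaw":0},{"x":-0.64,"y":0.76,"z":0,"yaw":0}]' 
python3 -m inch '[{"x":-0.64,"y":0.76,"z":0,"yaw":0},{"x":-0.64,"y":0.76,"z":0,"yaw":0},{"x":-0.64,"y":0.76,"z":0,"yaw":0},{"x":-0.64,"y":0.76,"z":0,"yaw":0},{"x":-0.64,"y":0.76,"z":0,"yaw":0}]' >/dev/null
python3 -m inch '[{"x":-0.64,"y":0.76,"z":0,"yaw":0},{"x":-0.64,"y":0.76,"z":0,"yaw":0},{"x":-0.64,"y":0.76,"z":0,"yaw":0},{"x":-0.64,"y":0.76,"z":0,"yaw":0},{"x":-0.64,"y":0.76,"z":0,"yaw":0}]' >/dev/null
python3 -m inch '[{"x":0,"y":0,"z":0.2,"yaw":-1},{"x":0,"y":0,"z":0.2,"yaw":-1},{"x":0,"y":0,"z":0.2,"yaw":-1},{"x":0,"y":0,"z":0.2,"yaw":-1},{"x":0,"y":0,"z":0.2,"yaw":-1}]' >/dev/null
python3 -m inch '[{"x":0,"y":0,"z":0.2,"yaw":-1},{"x":0,"y":0,"z":0.2,"yaw":-1},{"x":0,"y":0,"z":0.2,"yaw":-1},{"x":0,"y":0,"z":0.2,"yaw":-1},{"x":0,"y":0,"z":0.2,"yaw":-1}]' >/dev/null
python3 go.py .53 .38 .15 -112
```

```text
time_s: 1.77
tcp_pos: [0.4139, -0.1031, 0.2304]
eef_rot: [179.2, -0.3, -154.5]
contact_force: [0.0, -0.5, 0.6]
gripper_width: 0.0877
t 3.43 tcp [0.4732 0.1561 0.1766] rot [ 1.789e+02  1.000e-01 -1.123e+02] F [-0.3  0.6 -0.5] M [0.06 0.01 0.  ] w 0.0875
x -9.15 y 1.30 z 1.06 yaw -0.08
```

```bash
python3 -m inch '[{"x":-0.95,"y":0.13,"z":0,"yaw":0},{"x":-0.95,"y":0.13,"z":0,"yaw":0},{"x":-0.95,"y":0.13,"z":0,"yaw":0},{"x":-0.95,"y":0.13,"z":0,"yaw":0},{"x":-0.95,"y":0.13,"z":0,"yaw":0}]' >/dev/null
python3 -m inch '[{"x":-0.95,"y":0.13,"z":0.2,"yaw":0},{"x":-0.9,"y":0.13,"z":0.2,"yaw":0},{"x":-0.9,"y":0.13,"z":0.2,"yaw":0},{"x":-0.6,"y":0.13,"z":0.2,"yaw":0},{"x":-0.3,"y":0.13,"z":0.2,"yaw":0}]' >/dev/null
python3 go.py .533 .375 .048 -112.3
```

```text
t 4.27 tcp [0.5207 0.3687 0.1475] rot [ 178.6   -0.2 -112.2] F [-0.5 -0.   0.3] M [-0.04 -0.02  0.02] w 0.0874
x -0.42 y -0.36 z 3.98 yaw 0.01
```

```bash
python3 -m inch '[{"x":-0.15,"y":-0.1,"z":0.7,"yaw":0},{"x":-0.1,"y":-0.1,"z":0.7,"yaw":0},{"x":-0.1,"y":-0.1,"z":0.7,"yaw":0},{"x":-0.05,"y":-0.05,"z":0.7,"yaw":0},{"x":0,"y":0,"z":0.6,"yaw":0}]' 1
python3 -m inch '[{"x":0,"y":0,"z":0.3,"yaw":0},{"x":0,"y":0,"z":0.1,"yaw":0}]' 
python3 go.py .533 .375 .048 -112.3
python3 - <<'E'
from h import *
b,_=snap('side','s1'); cv2.imwrite('pics/s1c.png',cv2.resize(b[160:300,150:300,::-1],None,fx=4,fy=4,interpolation=cv2.INTER_CUBIC))
E
```

```text
time_s: 4.68
tcp_pos: [0.5304, 0.3773, 0.0596]
eef_rot: [178.7, -0.0, -112.1]
contact_force: [0.0, -0.4, 0.3]
gripper_width: 0.0873
time_s: 4.85
tcp_pos: [0.5282, 0.3749, 0.0456]
eef_rot: [178.6, -0.4, -112.2]
contact_force: [-0.1, -0.1, 0.6]
gripper_width: 0.0875
t 4.85 tcp [0.5282 0.3749 0.0456] rot [ 178.6   -0.4 -112.2] F [-0.1 -0.1  0.6] M [-0.03 -0.04 -0.  ] w 0.0875
x -0.08 y -0.17 z -0.10 yaw 0.03
```

View pics/s1c.png

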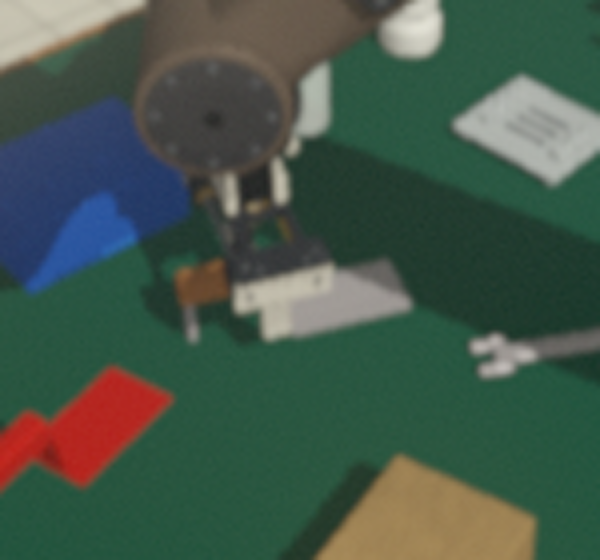

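The open jaws straddle the handle just behind the riser (crop 285,285). Centring by 4 mm, then closing.

```bash
python3 -m inch '[{"x":-0.05,"y":-0.17,"z":-0.1,"yaw":0},{"x":0,"y":0,"z":0,"yaw":0}]' 1 >/dev/null
python3 -m inch '[{"x":0,"y":0,"z":0,"yaw":0},{"x":0,"y":0,"z":0,"yaw":0},{"x":0,"y":0,"z":0,"yaw":0},{"x":0,"y":0,"z":0,"yaw":0},{"x":0,"y":0,"z":0,"yaw":0}]' -1 60 
python3 -m inch '[{"x":0,"y":0,"z":0,"yaw":0},{"x":0,"y":0,"z":0,"yaw":0},{"x":0,"y":0,"z":0,"yaw":0},{"x":0,"y":0,"z":0,"yaw":0},{"x":0,"y":0,"z":0,"yaw":0}]' 
python3 go.py .533 .375 .048 -112.3
```

```text
time_s: 5.48
tcp_pos: [0.5349, 0.3755, 0.0532]
eef_rot: [178.7, -0.0, -112.2]
contact_force: [0.1, -1.0, -1.0]
gripper_width: 0.0598
time_s: 5.9
tcp_pos: [0.5348, 0.3757, 0.0537]
eef_rot: [178.7, 0.0, -112.2]
contact_force: [-0.5, -0.2, -0.7]
gripper_width: 0.0269
t 5.9 tcp [0.5348 0.3757 0.0537] rot [ 178.7    0.  -112.2] F [-0.5 -0.2 -0.7] M [-0.03  0.03 -0.03] w 0.0269
x 0.05 y 0.06 z 0.23 yaw 0.03
```

```bash
python3 -m inch '[{"x":0,"y":0,"z":0.15,"yaw":0},{"x":0,"y":0,"z":0.1,"yaw":0},{"x":0,"y":0,"z":0,"yaw":0}]' -0.2 60 
python3 -m inch '[{"x":0,"y":0,"z":0,"yaw":0},{"x":0,"y":0,"z":0,"yaw":0},{"x":0,"y":0,"z":0,"yaw":0},{"x":0,"y":0,"z":0,"yaw":0},{"x":0,"y":0,"z":0,"yaw":0}]' -1 60
python3 -m inch '[{"x":0,"y":0,"z":0,"yaw":0},{"x":0,"y":0,"z":0,"yaw":0}]' 
python3 go.py .533 .375 .048 -112.3
```

```text
time_s: 6.15
tcp_pos: [0.5347, 0.3758, 0.0468]
eef_rot: [178.7, 0.0, -112.2]
contact_force: [0.0, -0.3, -0.6]
gripper_width: 0.0344
time_s: 6.57
tcp_pos: [0.5345, 0.3755, 0.0462]
eef_rot: [178.7, -0.0, -112.2]
contact_force: [-0.7, 0.6, -0.0]
gripper_width: 0.0215
time_s: 6.73
tcp_pos: [0.5345, 0.3755, 0.0462]
eef_rot: [178.7, -0.0, -112.2]
contact_force: [0.3, -0.2, -0.4]
gripper_width: 0.0218
t 6.73 tcp [0.5345 0.3755 0.0462] rot [ 178.7   -0.  -112.2] F [ 0.3 -0.2 -0.4] M [-0.05 -0.05  0.03] w 0.0218
x 0.04 y 0.05 z -0.07 yaw 0.03
```

```bash
python3 -m inch '[{"x":0,"y":0,"z":-0.3,"yaw":0},{"x":0,"y":0,"z":-0.3,"yaw":0},{"x":0,"y":0,"z":-0.2,"yaw":-0.6},{"x":0,"y":0,"z":-0.1,"yaw":-1},{"x":0,"y":0,"z":0,"yaw":-1}]'
python3 -m inch '[{"x":0,"y":0,"z":0,"yaw":-1},{"x":0,"y":0,"z":0,"yaw":-1},{"x":0,"y":0,"z":0,"yaw":-1},{"x":0,"y":0,"z":0,"yaw":-0.7},{"x":0,"y":0,"z":0,"yaw":-0.4}]'
python3 go.py .5297 .2142 .066 -83.8
```

```text
time_s: 7.15
tcp_pos: [0.5346, 0.3749, 0.0712]
eef_rot: [178.6, 0.1, -101.6]
contact_force: [-1.4, 0.9, -0.8]
gripper_width: 0.0216
time_s: 7.57
tcp_pos: [0.5351, 0.3756, 0.0757]
eef_rot: [178.9, 0.7, -84.2]
contact_force: [-0.1, -0.5, -1.2]
gripper_width: 0.0215
t 7.57 tcp [0.5351 0.3756 0.0757] rot [178.9   0.7 -84.2] F [-0.1 -0.5 -1.2] M [-0.04 -0.04 -0.04] w 0.0215
x 6.40 y 0.87 z 0.39 yaw -0.09
```

```bash
python3 -m inch '[{"x":0.5,"y":0.1,"z":0,"yaw":-0.05},{"x":0.8,"y":0.1,"z":0,"yaw":-0.05},{"x":0.9,"y":0.1,"z":0,"yaw":0},{"x":0.9,"y":0.1,"z":0,"yaw":0},{"x":0.9,"y":0.1,"z":0,"yaw":0}]'
python3 -m inch '[{"x":0.8,"y":0.1,"z":0.1,"yaw":0},{"x":0.7,"y":0.1,"z":0.1,"yaw":0},{"x":0.4,"y":0.1,"z":0,"yaw":0},{"x":0.2,"y":0.05,"z":0,"yaw":0},{"x":0,"y":0,"z":0,"yaw":0}]'
python3 go.py .5297 .2142 .066 -83.8
python3 - <<'E'
from h import *
b,_=snap('top','t2'); s,_=snap('side','s2'); 
A=cv2.resize(b[140:240,200:340,::-1],None,fx=4,fy=4,interpolation=cv2.INTER_CUBIC)
B=cv2.resize(s[150:300,180:330,::-1],(400,400),interpolation=cv2.INTER_CUBIC)
cv2.imwrite('pics/m2.png',cv2.resize(np.hstack([A,B]),None,fx=.83,fy=.83))
E
```

```text
time_s: 7.98
tcp_pos: [0.5337, 0.2749, 0.0774]
eef_rot: [179.1, 0.8, -83.4]
contact_force: [0.2, 0.0, -1.3]
gripper_width: 0.0217
time_s: 8.4
tcp_pos: [0.5296, 0.2135, 0.074]
eef_rot: [179.1, 0.9, -83.7]
contact_force: [-0.4, 0.6, -2.4]
gripper_width: 0.0215
t 8.4 tcp [0.5296 0.2135 0.074 ] rot [179.1   0.9 -83.7] F [-0.4  0.6 -2.4] M [-0.02  0.05  0.02] w 0.0215
x -0.03 y -0.01 z 0.32 yaw 0.01
```

View pics/m2.png

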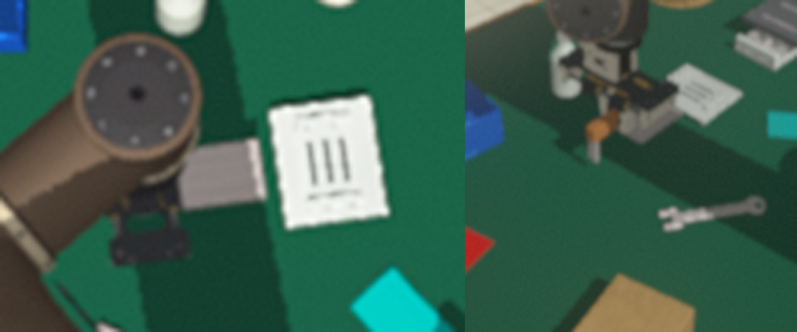

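The blade (tip at about 263,170) lines up with the middle of the plate's left edge (about 278,167), square to it and with a gap of a few mm. Now a numeric check.

```bash
cat > seg2.py <<'E'
from h import *
import sys
def comp(p,box,z,name,lo=0,hi=256,smax=70):
    hsv=cv2.cvtColor(p,cv2.COLOR_BGR2HSV); g=(hsv[:,:,1]<smax)&(hsv[:,:,2]>=lo)&(hsv[:,:,2]<hi)
    m=np.zeros(g.shape,np.uint8); x0,y0,x1,y1=box; m[y0:y1,x0:x1]=g[y0:y1,x0:x1]
    n,l,s,c=cv2.connectedComponentsWithStats(m); k=1+np.argmax(s[1:,4])
    v,u=np.nonzero(l==k); P=np.array([onz('top',a,b,z)[:2] for a,b in zip(u,v)],np.float32)
    R=cv2.minAreaRect(P); print(name,'n',len(u),'mean',P.mean(0).round(4),'rect',np.round(R[0],4),np.round(R[1],4),round(R[2],1)); return P
if __name__=='__main__':
    p=cv2.imread('pics/t2.png'); 
    P=comp(p,(255,180,281,206),.031,'blade'); print(P.min(0),P.max(0))
    comp(p,(279,165,320,212),.014,'plate')
E
python3 seg2.py
```

```text
blade n 490 mean [0.5389 0.1222] rect [0.5403 0.1191] [0.0895 0.0832] 88.4
[0.4998 0.0749] [0.5828 0.1649]
plate n 1210 mean [0.552  0.0056] rect [0.5521 0.0055] [0.1383 0.1178] 6.1
```

```bash
python3 -m inch '[{"x":0,"y":0,"z":0.3,"yaw":0},{"x":0,"y":0,"z":0.3,"yaw":0},{"x":0,"y":0,"z":0.2,"yaw":0},{"x":0,"y":0,"z":0.1,"yaw":0},{"x":0,"y":0,"z":0,"yaw":0}]'
python3 go.py .542 .100 .0485 -83.9
```

```text
time_s: 8.92
tcp_pos: [0.5302, 0.2187, 0.0487]
eef_rot: [179.2, 0.9, -83.5]
contact_force: [0.5, 0.6, -1.5]
gripper_width: 0.0216
t 8.92 tcp [0.5302 0.2187 0.0487] rot [179.2   0.9 -83.5] F [ 0.5  0.6 -1.5] M [-0.07  0.04  0.01] w 0.0216
x 4.77 y 0.07 z 0.01 yaw 0.10
```

```bash
python3 -m inch '[{"x":0.3,"y":0,"z":0,"yaw":0.03},{"x":0.4,"y":0,"z":0,"yaw":0.03},{"x":0.4,"y":0,"z":0,"yaw":0.03},{"x":0.4,"y":0,"z":0,"yaw":0},{"x":0.2,"y":0,"z":0,"yaw":0}]'
python3 go.py .542 .100 .0485 -83.9
python3 - <<'E'
from h import *
b,_=snap('top','t3'); s,_=snap('side','s3'); 
A=cv2.resize(b[150:230,230:330,::-1],(500,400),interpolation=cv2.INTER_CUBIC)
B=cv2.resize(s[150:250,230:330,::-1],(400,400),interpolation=cv2.INTER_CUBIC)
cv2.imwrite('pics/m3.png',cv2.resize(np.hstack([A,B]),None,fx=.88,fy=.88))
from seg2 import comp; comp(b[:,:,::-1].copy(),(275,165,320,212),.014,'plate')
E
```

```text
time_s: 9.33
tcp_pos: [0.5356, 0.1743, 0.0479]
eef_rot: [179.2, 0.9, -83.7]
contact_force: [0.8, 0.0, -1.0]
gripper_width: 0.0217
t 9.33 tcp [0.5356 0.1743 0.0479] rot [179.2   0.9 -83.7] F [ 0.8  0.  -1. ] M [ 0.01  0.03 -0.03] w 0.0217
x 2.98 y 0.07 z -0.02 yaw 0.05
plate n 1361 mean [0.5508 0.0136] rect [0.5506 0.0212] [0.1383 0.1492] 6.0
```

View pics/m3.png

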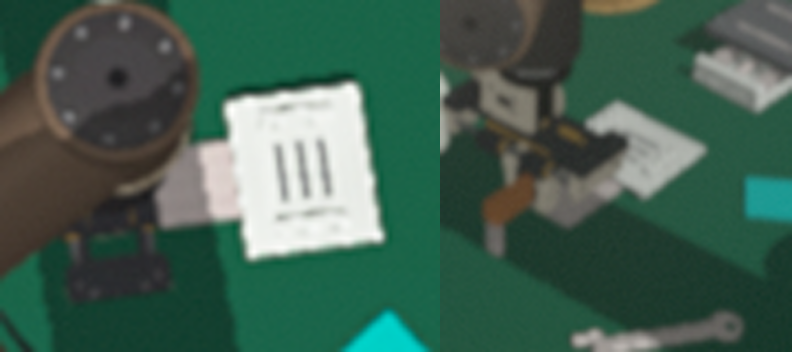

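The blade tip is about 20 mm under the plate, centred (blade edges at rows 140–222, plate edges at 95–258), and the plate hasn't moved. Going on in.

```bash
python3 -m inch '[{"x":0.3,"y":0.03,"z":0,"yaw":0.02},{"x":0.4,"y":0.03,"z":0,"yaw":0.02},{"x":0.4,"y":0,"z":0,"yaw":0},{"x":0.4,"y":0,"z":0,"yaw":0},{"x":0.3,"y":0,"z":0,"yaw":0}]'
python3 -m inch '[{"x":0.3,"y":0,"z":0,"yaw":0},{"x":0.3,"y":0,"z":0,"yaw":0},{"x":0.3,"y":0,"z":0,"yaw":0},{"x":0.2,"y":0,"z":0,"yaw":0},{"x":0,"y":0,"z":0,"yaw":0}]'
python3 go.py .542 .100 .0485 -83.9
python3 - <<'E'
from h import *
b,_=snap('top','t4')
from seg2 import comp; comp(b[:,:,::-1].copy(),(275,165,320,212),.014,'plate',lo=190)
E
```

```text
time_s: 9.85
tcp_pos: [0.5395, 0.1265, 0.0478]
eef_rot: [179.3, 0.9, -83.9]
contact_force: [-0.8, 0.3, 0.0]
gripper_width: 0.0218
time_s: 10.27
tcp_pos: [0.5433, 0.0943, 0.0477]
eef_rot: [179.3, 1.0, -84.0]
contact_force: [0.4, 1.2, -0.7]
gripper_width: 0.0219
t 10.27 tcp [0.5433 0.0943 0.0477] rot [179.3   1.  -84. ] F [ 0.4  1.2 -0.7] M [ 0.15 -0.04  0.03] w 0.0219
x -0.23 y 0.03 z -0.03 yaw -0.02
plate n 656 mean [ 0.5386 -0.0117] rect [5.519e-01 5.000e-04] [0.1311 0.101 ] 6.3
```

```bash
python3 -m inch '[{"x":-0.12,"y":0,"z":0,"yaw":0},{"x":0,"y":0,"z":-0.1,"yaw":0},{"x":0,"y":0,"z":-0.15,"yaw":0},{"x":0,"y":0,"z":-0.2,"yaw":0},{"x":0,"y":0,"z":-0.2,"yaw":0}]'
python3 -m inch '[{"x":0,"y":0,"z":-0.2,"yaw":0},{"x":0,"y":0,"z":-0.2,"yaw":0},{"x":0,"y":0,"z":-0.1,"yaw":0},{"x":0,"y":0,"z":0,"yaw":0},{"x":0,"y":0,"z":0,"yaw":0}]'
python3 go.py .542 .100 .128 -83.9
python3 - <<'E'
from h import *
b,_=snap('top','t5'); s,_=snap('side','s5'); 
A=cv2.resize(b[150:230,230:330,::-1],(500,400),interpolation=cv2.INTER_CUBIC)
B=cv2.resize(s[150:250,230:330,::-1],(400,400),interpolation=cv2.INTER_CUBIC)
cv2.imwrite('pics/m5.png',cv2.resize(np.hstack([A,B]),None,fx=.88,fy=.88))
from seg2 import comp; comp(b[:,:,::-1].copy(),(275,165,320,212),.05,'plate')
E
```

```text
time_s: 10.73
tcp_pos: [0.5413, 0.0978, 0.0631]
eef_rot: [179.0, 0.9, -84.0]
contact_force: [-1.1, 0.9, -4.9]
gripper_width: 0.0215
time_s: 11.15
tcp_pos: [0.5415, 0.0985, 0.0783]
eef_rot: [179.1, 1.0, -84.0]
contact_force: [0.4, 0.3, -4.4]
gripper_width: 0.0217
t 11.15 tcp [0.5415 0.0985 0.0783] rot [179.1   1.  -84. ] F [ 0.4  0.3 -4.4] M [ 0.22  0.07 -0.  ] w 0.0217
x -0.06 y -0.03 z -1.99 yaw -0.02
plate n 1480 mean [0.5501 0.0191] rect [0.548  0.0189] [0.1492 0.1651] 88.4
```

View pics/m5.png

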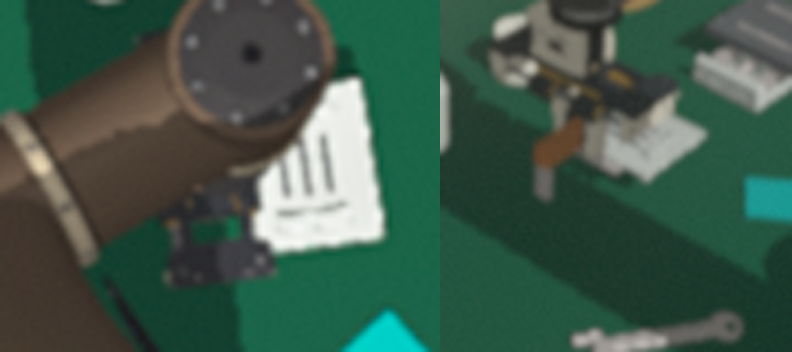

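The plate is lifted off the bench and looks level (side view 650,150); wrist force is 4.4 N. Checking tilt and centre from the side depth.

```bash
cat > pl.py <<'E'
from h import *
import sys
def plate(f,zlo,zhi,xr=(.45,.66),yr=(-.1,.065),n='side'):
    d=np.load(f'pics/{f}.npy'); p=cv2.imread(f'pics/{f}.png'); hsv=cv2.cvtColor(p,cv2.COLOR_BGR2HSV)
    i=ci(n); K=np.array(i['mtx']); T=np.array(i['pose']); v,u=np.mgrid[:384,:512]
    c=np.stack([(u-K[0,2])/K[0,0]*d,(v-K[1,2])/K[1,1]*d,d],-1)@T[:3,:3].T+T[:3,3]
    m=(c[...,2]>zlo)&(c[...,2]<zhi)&(c[...,0]>xr[0])&(c[...,0]<xr[1])&(c[...,1]>yr[0])&(c[...,1]<yr[1])&(hsv[...,1]<60)&(d>0)
    P=c[m]; A=np.c_[P[:,:2]-P[:,:2].mean(0),np.ones(len(P))]; k=np.linalg.lstsq(A,P[:,2],rcond=None)[0]
    print(f,len(P),'slope deg x,y',np.degrees(k[:2]).round(1),'z',k[2].round(4),'mean',P.mean(0).round(4),'far y edge',np.percentile(P[:,1],1).round(4),'x range',np.percentile(P[:,0],[1,99]).round(4))
if __name__=='__main__': plate(sys.argv[1],*[float(a) for a in sys.argv[2:4]])
E
python3 pl.py s2 .005 .025; python3 pl.py s5 .03 .06
python3 - <<'E'
from pl import *
plate('t2',.005,.025,n='top'); plate('t5',.03,.06,n='top')
E
```

```text
s2 473 slope deg x,y [0.  0.4] z 0.0158 mean [0.5398 0.0014 0.0158] far y edge -0.0531 x range [0.4848 0.6177]
s5 285 slope deg x,y [-1.5  0.6] z 0.0402 mean [0.5151 0.0125 0.0402] far y edge -0.0509 x range [0.4823 0.5668]
t2 1066 slope deg x,y [-0.  0.] z 0.0146 mean [0.5523 0.0044 0.0146] far y edge -0.0522 x range [0.4877 0.6181]
t5 714 slope deg x,y [-0.8  1.2] z 0.0383 mean [ 0.5407 -0.0097  0.0383] far y edge -0.0511 x range [0.4883 0.6176]
```

```bash
python3 -m inch '[{"x":0,"y":0,"z":-0.1,"yaw":0},{"x":0,"y":0,"z":-0.2,"yaw":0},{"x":0,"y":0,"z":-0.25,"yaw":0},{"x":0,"y":0,"z":-0.25,"yaw":0},{"x":0,"y":0,"z":-0.25,"yaw":0}]'
python3 -m inch '[{"x":0,"y":0,"z":-0.25,"yaw":0},{"x":0,"y":0,"z":-0.25,"yaw":0},{"x":0,"y":0,"z":-0.2,"yaw":0},{"x":0,"y":0,"z":-0.1,"yaw":0},{"x":0,"y":0,"z":0,"yaw":0}]'
python3 -m inch '[{"x":0.1,"y":0,"z":0,"yaw":0.1},{"x":0.2,"y":0,"z":0,"yaw":0.1},{"x":0.3,"y":0,"z":0,"yaw":0.1},{"x":0.4,"y":0,"z":0,"yaw":0.1},{"x":0.5,"y":0,"z":0,"yaw":0.1}]'
python3 go.py .5566 -.1761 .128 -86.3
python3 - <<'E'
from pl import *
snap('top','t6')
plate('t6',.042,.06,(.495,.62),(-.36,-.17),n='top')
from seg2 import comp
comp(cv2.imread('pics/t6.png'),(350,155,400,202),.05,'car',hi=125)
comp(cv2.imread('pics/t6.png'),(350,163,400,195),.05,'car',hi=125)
E
```

```text
time_s: 11.67
tcp_pos: [0.5405, 0.0972, 0.1044]
eef_rot: [178.9, 0.9, -84.0]
contact_force: [-0.3, -0.2, -4.4]
gripper_width: 0.0215
time_s: 12.08
tcp_pos: [0.5422, 0.0974, 0.1296]
eef_rot: [179.1, 1.0, -84.0]
contact_force: [0.4, -0.6, -4.7]
gripper_width: 0.0217
time_s: 12.5
tcp_pos: [0.5451, 0.0587, 0.1282]
eef_rot: [179.0, 0.9, -86.0]
contact_force: [-0.3, -0.5, -4.4]
gripper_width: 0.0216
t 12.5 tcp [0.5451 0.0587 0.1282] rot [179.    0.9 -86. ] F [-0.3 -0.5 -4.4] M [ 0.21 -0.01  0.01] w 0.0216
x 9.40 y 0.19 z 0.01 yaw 0.07
t6 1145 slope deg x,y [0.1 0.4] z 0.0501 mean [ 0.5583 -0.2679  0.0501] far y edge -0.3285 x range [0.4972 0.6191]
car n 1185 mean [ 0.5649 -0.264 ] rect [ 0.5632 -0.2545] [0.1445 0.1488] 3.4
car n 934 mean [ 0.5763 -0.2628] rect [ 0.5747 -0.2523] [0.1508 0.1124] 88.5
```

```bash
python3 -m inch '[{"x":0.5,"y":0.01,"z":0,"yaw":0.02},{"x":0.5,"y":0.01,"z":0,"yaw":0.02},{"x":0.5,"y":0.01,"z":0,"yaw":0},{"x":0.5,"y":0.01,"z":0,"yaw":0},{"x":0.5,"y":0.01,"z":0,"yaw":0}]'
python3 -m inch '[{"x":0.5,"y":0.01,"z":0,"yaw":0},{"x":0.5,"y":0.01,"z":0,"yaw":0},{"x":0.5,"y":0.01,"z":0,"yaw":0},{"x":0.5,"y":0.01,"z":0,"yaw":0},{"x":0.5,"y":0.01,"z":0,"yaw":0}]'
python3 -m inch '[{"x":0.5,"y":0.01,"z":0,"yaw":0},{"x":0.5,"y":0.01,"z":0,"yaw":0},{"x":0.5,"y":0.01,"z":0,"yaw":0},{"x":0.5,"y":0.01,"z":0,"yaw":0},{"x":0.4,"y":0.01,"z":0,"yaw":0}]'
python3 -m inch '[{"x":0.35,"y":0,"z":0,"yaw":0},{"x":0.3,"y":0,"z":0,"yaw":0},{"x":0.2,"y":0,"z":0,"yaw":0},{"x":0.1,"y":0,"z":0,"yaw":0},{"x":0,"y":0,"z":0,"yaw":0}]'
python3 go.py .5566 -.1761 .128 -86.3
```

```text
time_s: 12.97
tcp_pos: [0.5467, -0.0135, 0.1259]
eef_rot: [178.8, 0.8, -86.5]
contact_force: [-0.2, -0.9, -5.2]
gripper_width: 0.0218
time_s: 13.38
tcp_pos: [0.5472, -0.0854, 0.1239]
eef_rot: [178.6, 0.8, -86.8]
contact_force: [0.3, -0.2, -4.5]
gripper_width: 0.0214
time_s: 13.8
tcp_pos: [0.5463, -0.155, 0.1217]
eef_rot: [178.5, 0.8, -87.1]
contact_force: [-0.0, 0.6, -4.3]
gripper_width: 0.0216
time_s: 14.22
tcp_pos: [0.5468, -0.1844, 0.1208]
eef_rot: [178.4, 0.8, -87.4]
contact_force: [0.3, 0.3, -4.3]
gripper_width: 0.0214
t 14.22 tcp [ 0.5468 -0.1844  0.1208] rot [178.4   0.8 -87.4] F [ 0.3  0.3 -4.3] M [ 0.27 -0.18 -0.01] w 0.0214
x -0.31 y -0.41 z -0.29 yaw -0.27
```

```bash
python3 -m inch '[{"x":-0.1,"y":-0.1,"z":0,"yaw":-0.1},{"x":-0.1,"y":-0.1,"z":0,"yaw":-0.1},{"x":-0.1,"y":-0.1,"z":0,"yaw":-0.07},{"x":0,"y":-0.1,"z":0,"yaw":0},{"x":0,"y":0,"z":0,"yaw":0}]'
python3 go.py .5566 -.1761 .128 -86.3
python3 - <<'E'
from pl import *
b,_=snap('top','t7'); s,_=snap('side','s7'); 
A=cv2.resize(b[140:220,320:420,::-1],(500,400),interpolation=cv2.INTER_CUBIC)
B=cv2.resize(s[110:210,265:365,::-1],(400,400),interpolation=cv2.INTER_CUBIC)
cv2.imwrite('pics/m7.png',cv2.resize(np.hstack([A,B]),None,fx=.88,fy=.88))
plate('t7',.07,.10,(.47,.65),(-.35,-.21),n='top');plate('s7',.07,.10,(.47,.65),(-.35,-.21))
E
```

```text
time_s: 14.63
tcp_pos: [0.5572, -0.1739, 0.1206]
eef_rot: [178.4, 0.8, -86.1]
contact_force: [0.1, -0.7, -4.0]
gripper_width: 0.0216
t 14.63 tcp [ 0.5572 -0.1739  0.1206] rot [178.4   0.8 -86.1] F [ 0.1 -0.7 -4. ] M [ 0.21 -0.07 -0.01] w 0.0216
x 0.09 y 0.03 z -0.30 yaw 0.06
t7 425 slope deg x,y [-5.2  1.5] z 0.0816 mean [ 0.531  -0.285   0.0816] far y edge -0.3234 x range [0.4735 0.5737]
s7 281 slope deg x,y [-2.4  0.3] z 0.0827 mean [ 0.5299 -0.2644  0.0827] far y edge -0.3208 x range [0.4722 0.5964]
```

View pics/m7.png

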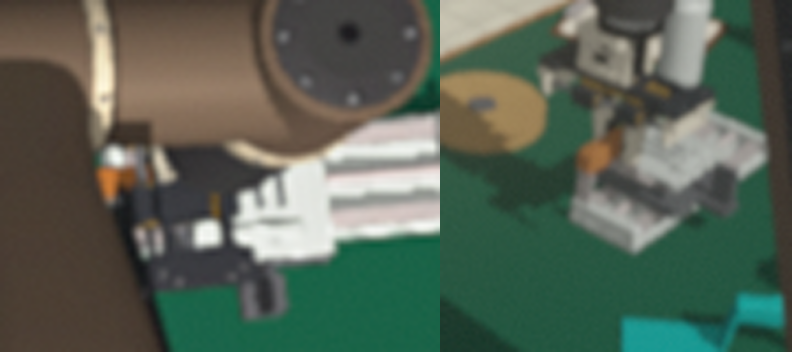

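Run:
```python
from h import *
for u,v in((335,250),(328,162)): print(onz('top',320+u/4.4,140+v/4.4,.081))
print(onz('top',320+265/4.4,140+308/4.4,.097),pix('top',[.502,-.326,.081])-[320,140],)
```

```text
[ 0.5026 -0.326   0.081 ]
[ 0.5733 -0.3256  0.081 ]
[ 0.4568 -0.2623  0.097 ] [76.2 57. ]
```

```bash
python3 -m inch '[{"x":0.05,"y":0.03,"z":0.1,"yaw":0},{"x":0.03,"y":0,"z":0.15,"yaw":0.03},{"x":0,"y":0,"z":0.15,"yaw":0},{"x":0,"y":0,"z":0.1,"yaw":0},{"x":0,"y":0,"z":0.05,"yaw":0}]'
python3 go.py .5566 -.1761 .0997 -86.3
```

```text
time_s: 15.15
tcp_pos: [0.5552, -0.1761, 0.1055]
eef_rot: [178.4, 0.9, -86.2]
contact_force: [-0.7, 0.2, -3.5]
gripper_width: 0.0215
t 15.15 tcp [ 0.5552 -0.1761  0.1055] rot [178.4   0.9 -86.2] F [-0.7  0.2 -3.5] M [0.24 0.04 0.  ] w 0.0215
x 0.00 y -0.05 z 0.23 yaw 0.02
```

```bash
python3 -m inch '[{"x":0,"y":-0.05,"z":0.06,"yaw":0},{"x":0,"y":0,"z":0.05,"yaw":0},{"x":0,"y":0,"z":0.05,"yaw":0},{"x":0,"y":0,"z":0,"yaw":0},{"x":0,"y":0,"z":0,"yaw":0}]'
python3 go.py .5566 -.1761 .0997 -86.3
```

```text
time_s: 15.57
tcp_pos: [0.5572, -0.1766, 0.1016]
eef_rot: [178.4, 0.8, -86.2]
contact_force: [0.3, -0.3, -0.9]
gripper_width: 0.0214
t 15.57 tcp [ 0.5572 -0.1766  0.1016] rot [178.4   0.8 -86.2] F [ 0.3 -0.3 -0.9] M [ 0.01 -0.02  0.04] w 0.0214
x -0.02 y 0.02 z 0.08 yaw 0.03
```

```bash
python3 -m inch '[{"x":0,"y":0,"z":0.06,"yaw":0},{"x":0,"y":0,"z":0.04,"yaw":0},{"x":0,"y":0,"z":0,"yaw":0}]'
python3 go.py .5566 -.1761 .0985 -86.3
python3 - <<'E'
from pl import *
b,_=snap('top','t8'); s,_=snap('side','s8') 
plate('s8',.05,.075,(.47,.65),(-.35,-.21))
E
```

```text
time_s: 15.82
tcp_pos: [0.5578, -0.1766, 0.0996]
eef_rot: [178.5, 0.8, -86.2]
contact_force: [0.0, -0.2, -0.8]
gripper_width: 0.0215
t 15.82 tcp [ 0.5578 -0.1766  0.0996] rot [178.5   0.8 -86.2] F [ 0.  -0.2 -0.8] M [-0.03 -0.   -0.01] w 0.0215
x -0.02 y 0.05 z 0.05 yaw 0.03
s8 304 slope deg x,y [ 2.3 -2. ] z 0.0639 mean [ 0.5266 -0.2597  0.0639] far y edge -0.3253 x range [0.4713 0.5946]
```

```bash
python3 -m inch '[{"x":-0.1,"y":0,"z":0.01,"yaw":0},{"x":-0.2,"y":0,"z":0.01,"yaw":0},{"x":-0.3,"y":0,"z":0.01,"yaw":0},{"x":-0.3,"y":0,"z":0.01,"yaw":0},{"x":-0.3,"y":0,"z":0.01,"yaw":0}]'
python3 go.py .5566 -.015 .0985 -86.3
```

```text
time_s: 16.33
tcp_pos: [0.5556, -0.1452, 0.0988]
eef_rot: [178.5, 0.8, -86.3]
contact_force: [0.1, 0.5, -2.5]
gripper_width: 0.0213
t 16.33 tcp [ 0.5556 -0.1452  0.0988] rot [178.5   0.8 -86.3] F [ 0.1  0.5 -2.5] M [ 0.01  0.   -0.02] w 0.0213
x -5.20 y -0.38 z 0.01 yaw 0.00
```

```bash
python3 -m inch '[{"x":-0.3,"y":0,"z":0.01,"yaw":0},{"x":-0.3,"y":0,"z":0.01,"yaw":0},{"x":-0.3,"y":0,"z":0.01,"yaw":0},{"x":-0.3,"y":0,"z":0.01,"yaw":0},{"x":-0.3,"y":0,"z":0.01,"yaw":0}]'
python3 -m inch '[{"x":-0.4,"y":0,"z":0.01,"yaw":0},{"x":-0.4,"y":0,"z":0.01,"yaw":0},{"x":-0.4,"y":0,"z":0.01,"yaw":0},{"x":-0.4,"y":0,"z":0.01,"yaw":0},{"x":-0.4,"y":0,"z":0.01,"yaw":0}]'
python3 -m inch '[{"x":-0.5,"y":0,"z":0.01,"yaw":0},{"x":-0.5,"y":0,"z":0.01,"yaw":0},{"x":-0.5,"y":0,"z":0.01,"yaw":0},{"x":-0.5,"y":0,"z":0.01,"yaw":0},{"x":-0.3,"y":0,"z":0.01,"yaw":0}]'
python3 go.py .5566 .1 .0985 -86.3
python3 - <<'E'
from pl import *
b,_=snap('top','t9'); s,_=snap('side','s9'); 
A=cv2.resize(b[140:220,320:420,::-1],(500,400),interpolation=cv2.INTER_CUBIC)
B=cv2.resize(s[110:210,265:365,::-1],(400,400),interpolation=cv2.INTER_CUBIC)
cv2.imwrite('pics/m9.png',cv2.resize(np.hstack([A,B]),None,fx=.88,fy=.88))
plate('t9',.058,.075,(.47,.65),(-.35,-.19),n='top');plate('s9',.057,.075,(.47,.65),(-.35,-.19))
from seg2 import comp
comp(b[:,:,::-1].copy(),(345,155,410,210),.064,'plate',lo=125)
E
```

```text
time_s: 16.75
tcp_pos: [0.5528, -0.1024, 0.0983]
eef_rot: [178.6, 0.8, -86.2]
contact_force: [-0.5, 0.5, -1.7]
gripper_width: 0.0214
time_s: 17.17
tcp_pos: [0.549, -0.0473, 0.0977]
eef_rot: [178.6, 0.8, -86.2]
contact_force: [0.1, -0.0, -2.0]
gripper_width: 0.0217
time_s: 17.58
tcp_pos: [0.5445, 0.0164, 0.0973]
eef_rot: [178.6, 0.8, -86.2]
contact_force: [-0.0, -0.7, -2.8]
gripper_width: 0.0219
t 17.58 tcp [0.5445 0.0164 0.0973] rot [178.6   0.8 -86.2] F [-0.  -0.7 -2.8] M [-0.02 -0.04  0.03] w 0.0219
x -3.30 y -0.71 z -0.05 yaw 0.04
t9 1087 slope deg x,y [0.1 0.1] z 0.065 mean [ 0.5616 -0.2688  0.065 ] far y edge -0.3243 x range [0.496 0.627]
s9 442 slope deg x,y [-0. -0.] z 0.0661 mean [ 0.5567 -0.2629  0.0661] far y edge -0.322 x range [0.4774 0.6256]
plate n 1662 mean [ 0.5614 -0.2908] rect [ 0.5623 -0.2993] [0.1358 0.1785] 3.6
```

View pics/m9.png

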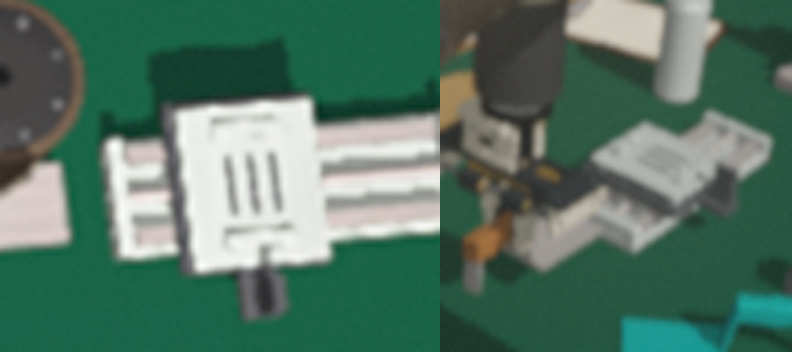

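The plate sits square and centred on the table, level to within 0.1°: depth centre is (0.5616, -0.2688) against the table at (0.5626, -0.269). The lifter is fully out. Next I'll lay it on the bench.

```bash
python3 -m inch '[{"x":-0.5,"y":0,"z":0.05,"yaw":0},{"x":-0.7,"y":0,"z":0.1,"yaw":0},{"x":-0.8,"y":0,"z":0.2,"yaw":0},{"x":-0.8,"y":0,"z":0.2,"yaw":0},{"x":-0.8,"y":0,"z":0.2,"yaw":0}]' >/dev/null
python3 -m inch '[{"x":-0.6,"y":0,"z":0.3,"yaw":0},{"x":-0.3,"y":0,"z":0.3,"yaw":0},{"x":0,"y":0,"z":0.3,"yaw":0},{"x":0,"y":0,"z":0.2,"yaw":0},{"x":0,"y":0,"z":0,"yaw":0}]'
python3 go.py .54 .13 .0475 -86.3
```

```text
time_s: 18.52
tcp_pos: [0.5357, 0.1313, 0.0504]
eef_rot: [178.6, 0.7, -86.2]
contact_force: [-0.2, -0.2, -1.3]
gripper_width: 0.0214
t 18.52 tcp [0.5357 0.1313 0.0504] rot [178.6   0.7 -86.2] F [-0.2 -0.2 -1.3] M [-0.07  0.04 -0.01] w 0.0214
x 0.06 y -0.17 z 0.12 yaw 0.03
```

```bash
python3 -m inch '[{"x":0,"y":0,"z":0.08,"yaw":0},{"x":0,"y":0,"z":0.06,"yaw":0},{"x":0,"y":0,"z":0.04,"yaw":0},{"x":0,"y":0,"z":0,"yaw":0}]'
python3 -m inch '[{"x":0,"y":0,"z":0,"yaw":0},{"x":0,"y":0,"z":0,"yaw":0},{"x":0,"y":0,"z":0,"yaw":0},{"x":0,"y":0,"z":0,"yaw":0},{"x":0,"y":0,"z":0,"yaw":0}]' 0.6 20
python3 -m inch '[{"x":0,"y":0,"z":0,"yaw":0},{"x":0,"y":0,"z":0,"yaw":0},{"x":0,"y":0,"z":0,"yaw":0},{"x":0,"y":0,"z":0,"yaw":0},{"x":0,"y":0,"z":0,"yaw":0}]'
python3 go.py .54 .13 .22 -86.3
```

```text
time_s: 18.85
tcp_pos: [0.5367, 0.1295, 0.0468]
eef_rot: [178.7, 0.7, -86.3]
contact_force: [-1.6, 2.1, 2.3]
gripper_width: 0.0219
time_s: 19.27
tcp_pos: [0.5378, 0.1284, 0.0481]
eef_rot: [178.9, 0.8, -86.4]
contact_force: [0.3, -0.3, 0.3]
gripper_width: 0.0493
time_s: 19.68
tcp_pos: [0.5378, 0.1283, 0.048]
eef_rot: [178.9, 0.8, -86.4]
contact_force: [-0.1, 0.2, -1.0]
gripper_width: 0.0698
t 19.68 tcp [0.5378 0.1283 0.048 ] rot [178.9   0.8 -86.4] F [-0.1  0.2 -1. ] M [-0.02  0.03 -0.02] w 0.0698
x -0.06 y -0.09 z -6.88 yaw -0.02
```

```bash
python3 -m inch '[{"x":0,"y":0,"z":-0.4,"yaw":0},{"x":0,"y":0,"z":-0.6,"yaw":0},{"x":0,"y":0,"z":-0.9,"yaw":0},{"x":0,"y":0,"z":-0.9,"yaw":0},{"x":0,"y":0,"z":-0.9,"yaw":0}]'
python3 -m inch '[{"x":0,"y":0,"z":-0.9,"yaw":0},{"x":0,"y":0,"z":-0.9,"yaw":0},{"x":0,"y":0,"z":-0.6,"yaw":0},{"x":0.5,"y":0.1,"z":0,"yaw":0},{"x":0.8,"y":0.2,"z":0,"yaw":0}]' -1 20
python3 -m inch '[{"x":0.9,"y":0.2,"z":0,"yaw":0},{"x":0.9,"y":0.2,"z":0,"yaw":0},{"x":0.9,"y":0.2,"z":0,"yaw":0},{"x":0.9,"y":0.2,"z":0,"yaw":0},{"x":0.9,"y":0.2,"z":0,"yaw":0}]'
python3 -m inch '[{"x":0.9,"y":0.2,"z":0,"yaw":0},{"x":0.9,"y":0.2,"z":0,"yaw":0},{"x":0.9,"y":0.2,"z":0,"yaw":0},{"x":0.9,"y":0.2,"z":0,"yaw":0},{"x":0.7,"y":0.2,"z":0,"yaw":0}]'
python3 go.py .463 -.22 .084 -86.3
```

```text
time_s: 20.1
tcp_pos: [0.5365, 0.1255, 0.1407]
eef_rot: [178.3, 0.5, -86.4]
contact_force: [0.8, 0.1, 0.3]
gripper_width: 0.07
time_s: 20.52
tcp_pos: [0.5357, 0.0939, 0.2136]
eef_rot: [178.9, 0.7, -86.2]
contact_force: [1.1, -0.2, -0.6]
gripper_width: 0.0424
time_s: 20.93
tcp_pos: [0.516, -0.0249, 0.2155]
eef_rot: [179.1, 0.8, -86.0]
contact_force: [0.2, -0.2, -0.2]
gripper_width: 0.0093
time_s: 21.35
tcp_pos: [0.4942, -0.1413, 0.2157]
eef_rot: [179.1, 0.8, -86.0]
contact_force: [-0.4, 0.5, 0.1]
gripper_width: 0.0006
t 21.35 tcp [ 0.4942 -0.1413  0.2157] rot [179.1   0.8 -86. ] F [-0.4  0.5  0.1] M [-0.03 -0.02 -0.  ] w 0.0006
x 3.05 y 1.46 z 5.27 yaw 0.07
```

```bash
python3 -m inch '[{"x":0.7,"y":0.3,"z":0,"yaw":0},{"x":0.7,"y":0.3,"z":0,"yaw":0},{"x":0.6,"y":0.3,"z":0,"yaw":0},{"x":0.5,"y":0.3,"z":0,"yaw":0},{"x":0.2,"y":0.2,"z":0,"yaw":0}]'
python3 -m inch '[{"x":0,"y":0,"z":0.5,"yaw":0},{"x":0,"y":0,"z":0.8,"yaw":0},{"x":0,"y":0,"z":0.8,"yaw":0},{"x":0,"y":0,"z":0.7,"yaw":0},{"x":0,"y":0,"z":0.3,"yaw":0}]'
python3 go.py .463 -.225 .084 -86.3
python3 - <<'E'
from pl import *
s,_=snap('side','s10'); b,_=snap('top','t10')
A=cv2.resize(b[140:220,320:420,::-1],(500,400),interpolation=cv2.INTER_CUBIC)
B=cv2.resize(s[110:210,265:365,::-1],(400,400),interpolation=cv2.INTER_CUBIC)
cv2.imwrite('pics/m10.png',cv2.resize(np.hstack([A,B]),None,fx=.88,fy=.88))
E
```

```text
time_s: 21.77
tcp_pos: [0.4591, -0.2179, 0.2159]
eef_rot: [179.0, 0.8, -86.2]
contact_force: [0.7, 0.2, -0.2]
gripper_width: 0.0009
time_s: 22.18
tcp_pos: [0.4564, -0.2193, 0.1397]
eef_rot: [179.4, 0.7, -86.4]
contact_force: [-0.8, -0.7, 0.1]
gripper_width: 0.0002
t 22.18 tcp [ 0.4564 -0.2193  0.1397] rot [179.4   0.7 -86.4] F [-0.8 -0.7  0.1] M [0.   0.14 0.  ] w 0.0002
x 0.24 y -0.25 z 2.23 yaw -0.02
```

View pics/m10.png

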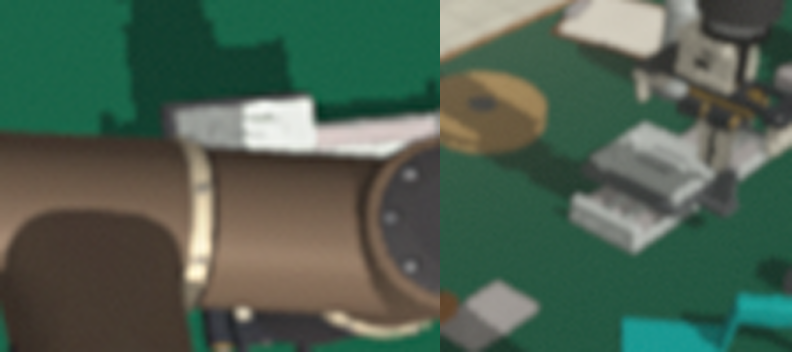

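```bash
python3 -m inch '[{"x":0,"y":-0.1,"z":0.5,"yaw":0},{"x":0,"y":-0.1,"z":0.7,"yaw":0},{"x":0,"y":0,"z":0.5,"yaw":0},{"x":0,"y":0,"z":0.2,"yaw":0},{"x":0,"y":0,"z":0,"yaw":0}]'
python3 go.py .463 -.25 .084 -86.3
```

```text
time_s: 22.7
tcp_pos: [0.4655, -0.2191, 0.0976]
eef_rot: [179.9, 0.5, -86.2]
contact_force: [0.4, -0.5, -0.2]
gripper_width: 0.0002
t 22.7 tcp [ 0.4655 -0.2191  0.0976] rot [179.9   0.5 -86.2] F [ 0.4 -0.5 -0.2] M [-0.01  0.08  0.02] w 0.0002
x 1.23 y 0.18 z 0.54 yaw 0.02
```

```bash
python3 -m inch '[{"x":0.2,"y":0.08,"z":0.3,"yaw":0},{"x":0.3,"y":0.08,"z":0.25,"yaw":0},{"x":0.3,"y":0,"z":0,"yaw":0},{"x":0.2,"y":0,"z":0,"yaw":0}]'
python3 -m inch '[{"x":0.2,"y":0,"z":0,"yaw":0},{"x":0.2,"y":0,"z":0,"yaw":0},{"x":0.2,"y":0,"z":0,"yaw":0},{"x":0.2,"y":0,"z":0,"yaw":0},{"x":0.2,"y":0,"z":0,"yaw":0}]'
python3 go.py .471 -.349 .084 -86.3
```

```text
time_s: 23.03
tcp_pos: [0.465, -0.2458, 0.0857]
eef_rot: [-179.9, 0.5, -86.0]
contact_force: [1.1, -0.8, 0.2]
gripper_width: 0.0005
time_s: 23.45
tcp_pos: [0.4669, -0.2737, 0.0862]
eef_rot: [-179.8, 0.5, -86.2]
contact_force: [-0.0, 4.3, 0.8]
gripper_width: 0.0006
t 23.45 tcp [ 0.4669 -0.2737  0.0862] rot [-179.8    0.5  -86.2] F [-0.   4.3  0.8] M [1.31 0.1  0.02] w 0.0006
x 3.02 y 0.04 z 0.09 yaw 0.03
```

```bash
python3 -m inch '[{"x":0.25,"y":0,"z":0,"yaw":0},{"x":0.25,"y":0,"z":0,"yaw":0},{"x":0.25,"y":0,"z":0,"yaw":0},{"x":0.25,"y":0,"z":0,"yaw":0},{"x":0.25,"y":0,"z":0,"yaw":0}]'
python3 -m inch '[{"x":0.25,"y":0,"z":0,"yaw":0},{"x":0.25,"y":0,"z":0,"yaw":0},{"x":0.2,"y":0,"z":0,"yaw":0},{"x":0.2,"y":0,"z":0,"yaw":0},{"x":0.2,"y":0,"z":0,"yaw":0}]'
python3 go.py .471 -.349 .084 -86.3
```

```text
time_s: 23.87
tcp_pos: [0.469, -0.3075, 0.0861]
eef_rot: [-179.9, 0.6, -86.2]
contact_force: [-0.0, 3.8, 1.1]
gripper_width: 0.0007
time_s: 24.28
tcp_pos: [0.471, -0.3386, 0.0861]
eef_rot: [-179.9, 0.5, -86.2]
contact_force: [0.4, 3.4, 3.1]
gripper_width: 0.0004
t 24.28 tcp [ 0.471  -0.3386  0.0861] rot [-179.9    0.5  -86.2] F [0.4 3.4 3.1] M [1.33 0.19 0.01] w 0.0004
x 0.41 y 0.03 z 0.08 yaw 0.03
```

```bash
python3 -m inch '[{"x":0.15,"y":0,"z":0,"yaw":0},{"x":0.15,"y":0,"z":0,"yaw":0},{"x":0.15,"y":0,"z":0,"yaw":0}]'
python3 -m inch '[{"x":0.15,"y":0,"z":0,"yaw":0},{"x":0.15,"y":0,"z":0,"yaw":0},{"x":0.15,"y":0,"z":0,"yaw":0}]'
```

```text
time_s: 24.53
tcp_pos: [0.4714, -0.3482, 0.086]
eef_rot: [-179.9, 0.8, -86.2]
contact_force: [0.5, 48.6, 25.3]
gripper_width: 0.0003
time_s: 24.78
tcp_pos: [0.4715, -0.3478, 0.0862]
eef_rot: [-179.9, 1.7, -86.3]
contact_force: [-0.4, 25.6, 13.2]
gripper_width: 0.0003
```

The end stop was reached at y = -0.348 (predicted -0.349), with the force rising. Backing off and checking.

```bash
python3 -m inch '[{"x":-0.2,"y":0,"z":0,"yaw":0},{"x":-0.4,"y":0,"z":0,"yaw":0},{"x":-0.5,"y":0,"z":0,"yaw":0},{"x":0,"y":0,"z":-0.5,"yaw":0},{"x":0,"y":0,"z":-0.8,"yaw":0}]'
python3 -m inch '[{"x":0,"y":0,"z":-0.9,"yaw":0},{"x":0,"y":0,"z":-0.9,"yaw":0},{"x":0,"y":0.3,"z":-0.9,"yaw":0},{"x":0,"y":0.3,"z":-0.8,"yaw":0},{"x":-0.6,"y":0.2,"z":-0.5,"yaw":0}]' >/dev/null
python3 -m inch '[{"x":-0.9,"y":0,"z":0,"yaw":0},{"x":-0.9,"y":0,"z":0,"yaw":0},{"x":-0.9,"y":0,"z":0,"yaw":0},{"x":-0.9,"y":0,"z":0,"yaw":0},{"x":-0.9,"y":0,"z":0,"yaw":0}]' >/dev/null
python3 -m inch '[{"x":-0.9,"y":0,"z":0,"yaw":0},{"x":-0.9,"y":0,"z":0,"yaw":0},{"x":-0.9,"y":0,"z":0,"yaw":0},{"x":-0.6,"y":0,"z":0,"yaw":0},{"x":-0.3,"y":0,"z":0,"yaw":0}]'
python3 -m inch '[{"x":0,"y":0,"z":0,"yaw":0},{"x":0,"y":0,"z":0,"yaw":0}]' >/dev/null
python3 - <<'E'
from pl import *
b,_=snap('top','t11'); s,_=snap('side','s11'); 
A=cv2.resize(b[130:230,220:440,::-1],None,fx=3.6,fy=3.6,interpolation=cv2.INTER_CUBIC)
cv2.imwrite('pics/m11.png',A); cv2.imwrite('pics/m11s.png',cv2.resize(s[100:300,200:400,::-1],(600,600),interpolation=cv2.INTER_CUBIC))
plate('t11',.058,.075,(.47,.66),(-.45,-.28),n='top')
E
```

```text
time_s: 25.2
tcp_pos: [0.4676, -0.3179, 0.1164]
eef_rot: [179.7, 1.9, -86.3]
contact_force: [0.1, -0.3, -0.2]
gripper_width: 0.0005
time_s: 26.45
tcp_pos: [0.4301, -0.0966, 0.2293]
eef_rot: [-179.8, 1.2, -86.5]
contact_force: [-0.2, 0.1, -0.5]
gripper_width: 0.0005
t11 846 slope deg x,y [-0.2  0.5] z 0.065 mean [ 0.5795 -0.3671  0.065 ] far y edge -0.4149 x range [0.5085 0.6341]
```

View pics/m11.png

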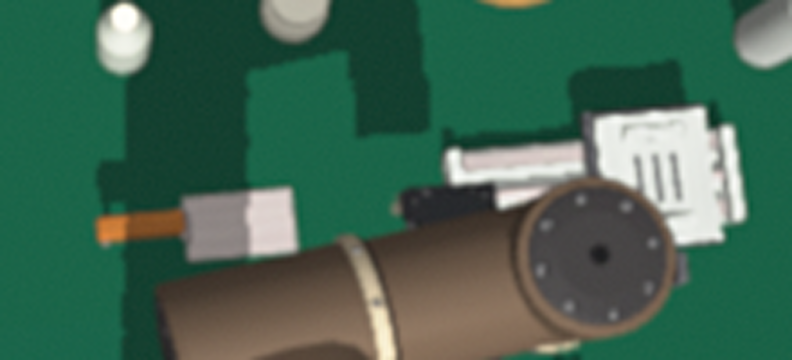

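View pics/m11s.png

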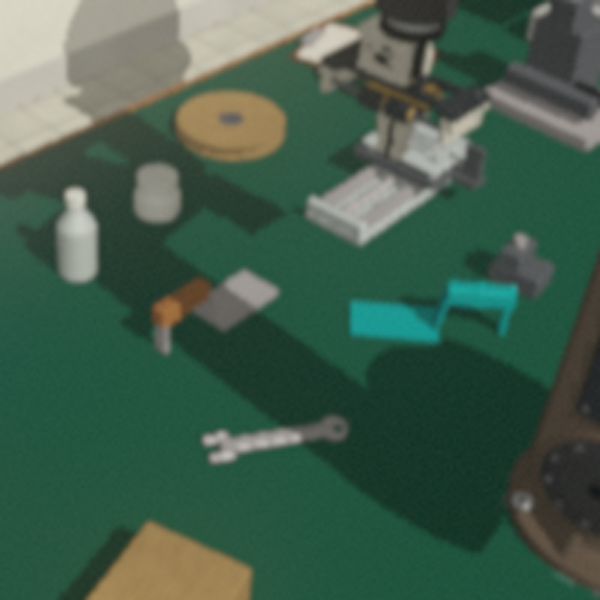

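Top view: the plate is on the carriage at the right end of the rails (650,175), and the lifter lies flat on the bench (200,225). Side view: the bystanders look untouched. The arm hides part of the plate, so I'll move it clear and check numerically, with no more viewing.

```bash
python3 -m inch '[{"x":-0.6,"y":0,"z":-0.2,"yaw":0},{"x":-0.9,"y":0,"z":-0.2,"yaw":0},{"x":-0.9,"y":0,"z":0,"yaw":0},{"x":-0.9,"y":0,"z":0,"yaw":0},{"x":-0.9,"y":0,"z":0,"yaw":0}]' >/dev/null
python3 -m inch '[{"x":-0.9,"y":0,"z":0,"yaw":0},{"x":-0.9,"y":0,"z":0,"yaw":0},{"x":-0.9,"y":0,"z":0,"yaw":0},{"x":-0.6,"y":0,"z":0,"yaw":0},{"x":-0.3,"y":0,"z":0,"yaw":0}]'
python3 -m inch '[{"x":0,"y":0,"z":0,"yaw":0},{"x":0,"y":0,"z":0,"yaw":0},{"x":0,"y":0,"z":0,"yaw":0}]' >/dev/null
python3 - <<'E'
from pl import *; from seg2 import comp
snap('top','t12'); snap('side','s12')
plate('t12',.058,.075,(.47,.66),(-.45,-.28),n='top')
plate('t9',.058,.075,(.47,.66),(-.36,-.19),n='top')
p=cv2.imread('pics/t12.png'); q=cv2.imread('pics/t9.png')
c=np.array([.5626,-.269]); t=np.radians(3.8); e=c+.089*np.array([np.sin(t),-np.cos(t)])
print('expected home centre',e)
for im,cc,nm in((q,c,'before'),(p,e,'after')):  # tab (dark) below the plate
    R=np.array([[np.cos(t),-np.sin(t)],[np.sin(t),np.cos(t)]]); a=pix('top',[*(cc+R@[-.095,0]),.097]).astype(int)
    comp(im,(a[0]-9,a[1]-2,a[0]+9,a[1]+10),.097,'tab '+nm,hi=110)
    L=cc+R@[0,.0]; g=cv2.cvtColor(im,cv2.COLOR_BGR2GRAY)
    # brightness profile along y through table centre at x-offset -0.05: rim(dark)/plate(bright)
    print(nm,[int(cv2.getRectSubPix(g,(1,1),tuple(map(float,pix('top',[*(cc+R@[-.03,o]),.055])))) [0,0]) for o in np.arange(.075,.03,-.003)])
    print('  far',[int(cv2.getRectSubPix(g,(1,1),tuple(map(float,pix('top',[*(cc+R@[-.03,o]),.055])))) [0,0]) for o in np.arange(-.04,-.08,-.003)])
for f,n in(('s11','side'),('t11','top')): plate(f,-.01,.015,(.49,.56),(-.01,.10),n=n)
h=cv2.imread('pics/t11.png'); 
comp(h,(270,180,304,204),.003,'lifter blade t11',lo=90)
P=comp(h,(230,125,270,155),.06,'bottle'); comp(h,(285,115,315,145),.06,'jar')
comp(p,(220,230,275,270),.005,'wrench');
E
```

```text
time_s: 27.55
tcp_pos: [0.4203, 0.0977, 0.242]
eef_rot: [-179.9, 1.0, -87.4]
contact_force: [0.4, 0.6, 0.0]
gripper_width: 0.0005
t12 1091 slope deg x,y [ 0.  -0.1] z 0.065 mean [ 0.5678 -0.3583  0.065 ] far y edge -0.4145 x range [0.5031 0.6325]
t9 1087 slope deg x,y [0.1 0.1] z 0.065 mean [ 0.5616 -0.2688  0.065 ] far y edge -0.3243 x range [0.496 0.627]
expected home centre [ 0.56849838 -0.35780433]
tab before n 81 mean [ 0.4655 -0.2593] rect [ 0.4638 -0.2589] [0.0349 0.0276] 88.5
before [197, 194, 175, 142, 104, 101, 120, 167, 216, 238, 238, 236, 236, 236, 237]
  far [232, 231, 230, 230, 229, 221, 202, 196, 194, 194, 195, 197, 197, 197]
tab after n 78 mean [ 0.471  -0.3484] rect [ 0.4699 -0.3489] [0.0357 0.0242] 88.3
after [199, 189, 164, 118, 90, 90, 107, 149, 211, 241, 239, 236, 234, 234, 235]
  far [231, 230, 229, 228, 229, 226, 215, 201, 186, 164, 153, 182, 221, 236]
s11 228 slope deg x,y [2.2 0.7] z 0.0043 mean [0.5286 0.0443 0.0043] far y edge -0.0077 x range [0.5026 0.5591]
t11 428 slope deg x,y [0.  0.2] z 0.003 mean [0.5332 0.0474 0.003 ] far y edge -0.0078 x range [0.5056 0.5597]
lifter blade t11 n 583 mean [0.5405 0.0479] rect [0.5411 0.0503] [0.0708 0.1177] 1.3
bottle n 264 mean [0.7227 0.162 ] rect [0.7233 0.1607] [0.0537 0.0734] 88.4
jar n 351 mean [ 0.7536 -0.0097] rect [ 0.7542 -0.0092] [0.0686 0.0781] 87.7
wrench n 382 mean [0.3365 0.1862] rect [0.3408 0.1938] [0.1894 0.0775] 55.6
```

```bash
python3 -c "
from h import *
print(r.get_state()['time_s'],abs(r.get_state()['qd']).max()); print(r.close_job())"
```

```text
27.9 0.21324920013461743
the job is handed in; nothing more can be done
None
```

The job is handed in at 27.9 s of the 58 s allowed. The plate is on the carriage, the carriage is home, and the lifter lies flat on the bench. No verdict was reported.

**What I did:** I gripped the lifter by its handle and slid the blade under the plate along the plate's y axis. I carried the plate level, set it on the carriage and drew the blade straight out. Then I laid the lifter on the bench and pushed the tab with closed fingers until the carriage hit its stop.

**Last checks:**
- **Plate on the carriage:** it is level to within about 0.1°, with its top at about 65 mm where 64 mm is expected. By image, its centre is within about 2 mm of the table's and it is square to about 0.5°.
- **Carriage home:** the plate and the tab both moved 89.6 mm, so the plate did not slip. From my estimated start of about 11 mm, that puts the joint at about 0.10. The tool also stopped dead there against rising force.
- **Lifter:** the blade's top is at about 3 mm and it lies flat, far from the plate. One side-camera plane fit gave a 2.2° slope, but the better top-camera fit gave 0.2°, so I took the first as noise.
- **Bystanders:** bottle and jar are unmoved to within about 2 mm. The arm overlapped the wrench in the final top picture, so that measurement is not valid. The side picture shows it in place. The die block was only seen, not measured again.

**Possible problem:** at the end stop the wrist force briefly read about 49 N along the push (about 55 N in all), below the 120 N wrist limit. It came through the fingertips, not the arm or gripper body, so I don't expect the 40 N limit to apply, but I can't confirm that.

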